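# Turn the tea tray round in its sleeve

## Task

Two white tea holders stand on the worktop, each an upright sleeve with a wooden tray slid into it from above. One tray has been put in back to front, so that its plain tall back blocks the sleeve's front cut-out: slide that tray up out of its sleeve, turn it round, and lower it (do not drop it) all the way down into the same sleeve, so that its low front with the tea packets shows in the cut-out, then let go. Leave the tray in the other holder alone.

Things in the scene. Friction and masses are not known exactly. Their poses are not given: they have to be found in the camera images.
- sleeve: Holder of the tray to turn: white open-topped upright box, fixed, 84 (x) x 102 (y) x 78 mm outside, 74 x 92 inside, inner floor 6 mm up. Origin: centre of its underside on the worktop, z up. Its -x side is the front (faces the robot within 25 deg), with a cut-out 66 mm wide from 38 mm height to the rim. An identical sleeve, with spare_tray, stands 0.2 to 0.45 m to its left or right.
- tray: Tray to turn: light wood, 0.15-0.3 kg, 66 (x) x 84 (y) x 90 mm high; 4 mm play each side in the sleeve, foot stepped in 4 mm. Origin: centre of underside, z up. Upright handle board over the origin: 12 mm thick (x), 60 long (y), free to grip 92 to 136 mm above the origin. Stands on the sleeve's floor, at the start half a turn from the sleeve's axes; when right, its axes point as the sleeve's.
- tray_front (a point): Middle of the top edge of the tray's front wall, at (-33, 0, 32) mm in the tray's frame; shows which way the tray faces. The front (-x) wall is only 32 mm high, with white paper tea packets (to about 80 mm) behind it; the back (+x) wall is plain, 90 mm high, with a wooden cover from it to the handle.
- spare_tray: Identical tray, already the right way round in the other, identical sleeve; same frame as tray. Leave it alone.

How it is judged:
By the outcome, as a careful person would: the job done as asked, in the order asked, and still so for the second after the job is handed in, with the robot touching nothing.
It also fails if it takes over 42 s, if anything falls off the work surface, if the arm or the gripper's body presses on something with over 40 N, if the wrist force passes 120 N, or if a joint passes its speed limit or range.

## Robot

A 6-joint arm with a two-finger parallel gripper is mounted at the origin on a cart in front of the work surface, level with it; the furniture and walls round the work are solid. World frame = base frame: x ahead of the robot, y to its left, z up, the work surface at z = 0. Lengths are in m, angles in rad, forces in N, time in s.
With the tool pointing down it reaches from about 0.325 to 0.9 m from the base axis. Payload 3.5 kg.
Tool frame: the origin (TCP) lies at the very end of the fingers, on their centre line; the grasp point (between the pads) lies ctrl.grasp_offset behind it (ctrl.grasp_offset is the distance from the TCP to the grasp point, in m); z points along the fingers, y is the line along which they close (so a half turn about z gives the same grasp; the last joint's range is limited). The gripper opens to 85 mm and grips with 20 to 120 N. Pads are 22 mm wide; open, the fingers measure 114 mm over their backs; the gripper's body (76 mm by 85 mm) begins 54 mm behind the grasp point. The pads swing forward as they close: fully open they stand 13 mm farther back than shut.
Start: joints at [1.015, 0.276, -0.026, 1.268, 0, 1.467], TCP at [0.273, 0.562, 0.231] pointing down, gripper open.
Joint ranges: [-3.12, 3.12], [-0.85, 1.88], [-1.08, 1.24], [-1.95, 2.15], [-1.57, 1.53], [-3.14, 3.14]. Speed limits (rad/s): [2.57, 2.57, 3.14, 3.14, 3.14, 3.14].

## Interface

Orientations are given as a rotation vector (axis times angle).
In Python, from bench import readout, imaging, order, ctrl gives the robot as it stands. The module is installed in compiled form; this text tells all that it offers.
- The arm moves only by the shell command python3 -m crank 'ROWS' [FORCE]. ROWS is JSON, a list of rows, each a list of 5 numbers: the shift along the tool's x, y, z in mm, then the turn about the tool's z in degrees, then the opening, from 0 (shut) to 1 (fully open). A call has 1 to 20 rows; each row is the pose to reach, as a shift and turn from the pose commanded when the call began, along the tool's axes at that moment; what a row does not reach only later rows make up. A row lasts 1/12 s, in which the tool goes at most 41.7 mm and 7.16 degrees, less where a joint would pass 70% of its speed; a pose out of reach is approached as far as the arm can. A call with a gripper value outside its range is refused whole. The fingers move at their own pace and stop on an object; FORCE is the grip in N (left out, the last holds). Time passes only in rows, so rows that repeat a pose let the fingers close. It gives the time, the measured TCP pose, the force, the opening and the grip force at its end, in the units of the state.
- readout.observe(): the state, without advancing time (a new reading comes with each control period).
- imaging.snapshot(name): name is "scene" or "top"; returns (picture, depth): 480x640x3 uint8, red, green, blue; 480x640 float32, m along the optical axis (not along the pixel's ray), 0 where there is no reading.
- imaging.camera_info(name): a dict with "intrinsics" (3x3 intrinsics, pixels), "extrinsics" (4x4, takes a point from camera to world coordinates). Camera axes: x right, y down, z forward; pixel columns grow to the right and rows downward; lengths in m; the calibration is good to about 2 mm. A picture is of the moment at which its call begins. camera_info takes no time and is no camera call.
- order.finish_job(): hands the job in; it is judged then, once.
The state is a dict: "time_s": time; "joints": joint angles; "qvel": joint speeds; "effort": joint torques, N m; "tcp_pos": TCP position; "ee_rot": TCP orientation; "force": force on the tool from outside, world axes, zero at the start; "moment": the same for the moment, N m; "gripper_width": opening from 0.0 (shut) to 1.0 (fully open); "gripper_force": force on a finger pad.
Only numpy, scipy, OpenCV 4.12 (cv2) and the standard library are available. Lean on these libraries where they do the work, as an engineer would, in place of code of your own. Each camera call takes 0.05 s, during which the arm holds its last target. There are 200 camera calls.

## Working session

There is one attempt and no reset: what is moved stays moved. The work goes in short steps, Python scripts to look and compute and a shell command to move; the robot and the scene stay as the last step left them, time stands still between calls to the robot, and variables do not carry over. Pictures are saved under pics/ and viewed, at most 10 in all, crops included, and the job is handed in when it is done.

```bash
mkdir -p pics; python3 - <<'E'
from bench import readout, imaging, order, ctrl
import cv2,numpy as np
print(readout.observe(), ctrl.grasp_offset)
a=[]
for n in("scene","top"):
    p,d=imaging.snapshot(n);np.savez(f"{n}0.npz",p=p,d=d);cv2.imwrite(f"pics/{n}0.png",p[:,:,::-1]);print(imaging.camera_info(n))
E
```

```text
{'time_s': 0.0, 'joints': array([ 1.01462026e+00,  2.77160844e-01, -2.78852274e-02,  1.26801745e+00,
       -2.91681985e-05,  1.46739711e+00]), 'qvel': array([ 0.00037427, -0.00096051, -0.00077012, -0.00137418, -0.00041937,
        0.00234455]), 'effort': array([-4.19724756e-04, -4.45511627e+01,  2.95200706e+01,  1.64047343e-02,
        1.02370950e-05, -1.66571056e-05]), 'tcp_pos': array([0.27301386, 0.56134289, 0.23014038]), 'ee_rot': array([-0.70500149, -3.06073954,  0.00338347]), 'force': array([ 0.50450385,  0.43959643, -1.08098126]), 'moment': array([ 0.04910971, -0.0295151 , -0.04015009]), 'gripper_force': 0.0, 'gripper_width': 1.0000082463346778} 0.0187
{'intrinsics': array([[465.61032956,   0.        , 312.91450862],
       [  0.        , 465.61032956, 232.53411022],
       [  0.        ,   0.        ,   1.        ]]), 'extrinsics': array([[ 0.72239959, -0.42057158,  0.5488701 ,  0.00901826],
       [-0.69130885, -0.42183044,  0.58664397, -0.40900528],
       [-0.01519566, -0.80323012, -0.59547499,  0.58456506],
       [ 0.        ,  0.        ,  0.        ,  1.        ]])}
{'intrinsics': array([[575.25258895,   0.        , 324.31100557],
       [  0.        , 575.25258895, 234.98467013],
       [  0.        ,   0.        ,   1.        ]]), 'extrinsics': array([[ 0.02635141, -0.99933043,  0.02538305,  0.4547482 ],
       [-0.99954869, -0.02670652, -0.01375392,  0.10110116],
       [ 0.0144226 , -0.02500916, -0.99958318,  0.95459765],
       [ 0.        ,  0.        ,  0.        ,  1.        ]])}
```

View pics/scene0.png

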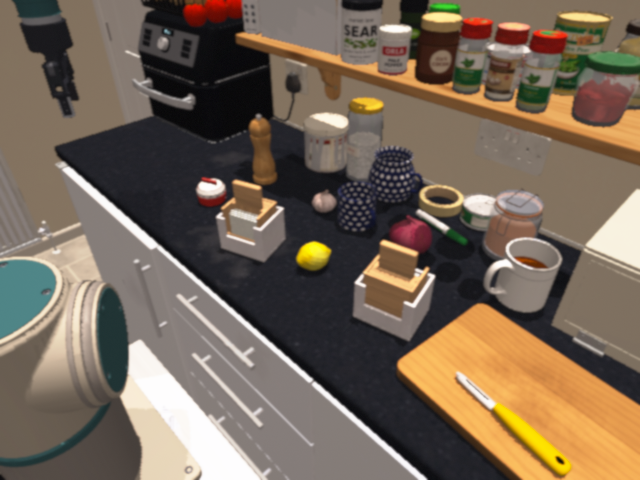

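View pics/top0.png

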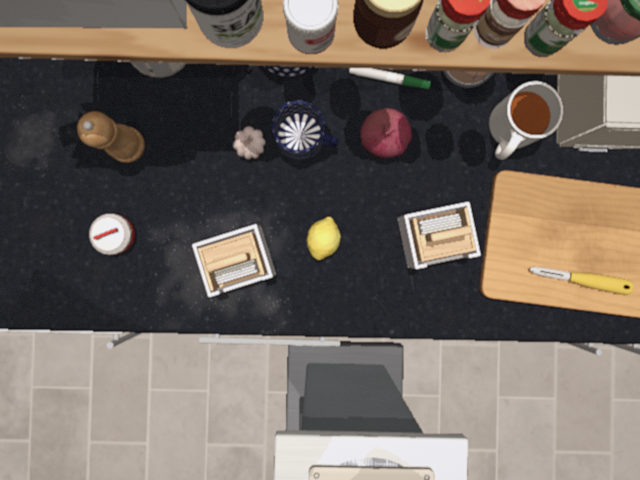

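Top view: left holder (px 233,260) has its packets on the robot side, so it is right. The right holder (px 440,237) has its packets on the far side and its cover towards the robot, so that is the one to turn.

```bash
cat > h.py <<'E'
import numpy as np,cv2
from bench import imaging,readout
from scipy.spatial.transform import Rotation as Rn
def cloud(n,d):
    c=imaging.camera_info(n);K=c["intrinsics"];T=c["extrinsics"]
    v,u=np.mgrid[:480,:640];P=np.stack([(u-K[0,2])/K[0,0]*d,(v-K[1,2])/K[1,1]*d,d],-1)
    return P@T[:3,:3].T+T[:3,3]
def rect(Q):
    (c,s,a)=cv2.minAreaRect((Q[:,:2]*1000).astype(np.float32))
    b=cv2.boxPoints((c,s,a)); e=b[1]-b[0];f=b[2]-b[1]
    l=e if np.hypot(*e)>np.hypot(*f) else f      # long side = y axis
    l=l*np.sign(l[1]); return np.round(c,1),np.round(sorted(s),1),round(np.degrees(np.arctan2(-l[0],l[1])),2)
E
python3 - <<'E'
from h import *
for n in("top","scene"):
    z=np.load(n+"0.npz");p=z["p"].astype(int);P=cloud(n,z["d"]);ok=z["d"]>0
    if n=="top": print("table z",np.median(P[300:320,330:390,2]));r=P[237,440];print(r)
    near=ok&(np.hypot(P[...,0]-r[0],P[...,1]-r[1])<.09)
    white=(p.max(-1)-p.min(-1)<25)&(p.min(-1)>150)
    for nm,m in(("handle",near&(P[...,2]>.128)&(P[...,2]<.16)&~white),("rim",near&white&(P[...,2]>.070)&(P[...,2]<.085)),("cover",near&~white&(P[...,2]>.088)&(P[...,2]<.105))):
        m=cv2.morphologyEx(m.astype(np.uint8),cv2.MORPH_OPEN,np.ones((2,2)))>0
        Q=P[m];print(n,nm,len(Q),rect(Q),np.median(Q[:,2]),np.percentile(Q[:,2],95))
E
```

```text
table z 0.00044616356566740123
[ 0.47691462 -0.07412147  0.14173659]
top handle 365 (array([468.8, -18.9]), array([ 14.9, 241.3]), np.float32(10.2)) 0.1417214147570237 0.1443061644325742
top rim 868 (array([464.8, -34. ]), array([ 89.2, 267.7]), np.float32(13.11)) 0.07804988275229863 0.08470331947336597
top cover 1207 (array([463.2, -20.6]), array([ 68.9, 240.7]), np.float32(13.38)) 0.09499197952989746 0.09812604060561146
scene handle 433 (array([ 313.4, -194.4]), array([ 58.5, 742.4]), np.float32(-59.32)) 0.13749144705851996 0.14249585435389583
scene rim 254 (array([ 283.8, -199. ]), array([116.7, 681.8]), np.float32(-62.33)) 0.07612910154826219 0.07938762631711531
scene cover 1129 (array([ 292.8, -198.4]), array([ 96. , 700.2]), np.float32(-61.22)) 0.09431967579160849 0.10076337644213697
```

```bash
python3 - <<'E'
from h import *
r=np.array([.477,-.074])
o={}
for n in("top","scene"):
    z=np.load(n+"0.npz");p=z["p"].astype(int);P=cloud(n,z["d"]);ok=z["d"]>0
    near=ok&(np.hypot(P[...,0]-r[0],P[...,1]-r[1])<.09)
    white=(p.max(-1)-p.min(-1)<25)&(p.min(-1)>150)
    for nm,m in(("handle",near&(P[...,2]>.134)&(P[...,2]<.16)),("rim",near&white&(P[...,2]>.070)&(P[...,2]<.085)),("cover",near&~white&(P[...,2]>.088)&(P[...,2]<.105))):
        k,l,s,_=cv2.connectedComponentsWithStats(m.astype(np.uint8))
        if nm!="rim": m=l==1+s[1:,4].argmax()
        Q=P[m];print(n,nm,len(Q),rect(Q),Q[:,:2].mean(0).round(4),np.median(Q[:,2]))
s=readout.observe();R=Rn.from_rotvec(s["ee_rot"]).as_matrix();print(R.round(3))
E
```

```text
top handle 357 (array([483.5, -90.3]), array([12. , 60.7]), np.float32(12.93)) [ 0.4834 -0.0895] 0.14184483251487878
top rim 955 (array([482.6, -91.1]), array([ 83.9, 102.8]), np.float32(13.28)) [ 0.4935 -0.0863] 0.0792908698986643
top cover 1133 (array([482.8, -90.3]), array([64.8, 84.5]), np.float32(12.38)) [ 0.4666 -0.0881] 0.09497740070448524
scene handle 307 (array([483.7, -91.9]), array([15.7, 59.6]), np.float32(12.89)) [ 0.4811 -0.0938] 0.14077493460941765
scene rim 266 (array([482.6, -92.4]), array([ 85.8, 102.5]), np.float32(13.19)) [ 0.4809 -0.1188] 0.07756182034870973
scene cover 1142 (array([481.7, -92.4]), array([65.7, 84.7]), np.float32(14.05)) [ 0.4692 -0.0983] 0.09455241701778486
[[-0.899  0.437 -0.001]
 [ 0.437  0.899 -0.002]
 [ 0.    -0.002 -1.   ]]
```

```bash
python3 -m crank '[[-12,-12,0,2,1],[-36,-37,0,5,1],[-474,-495,0,51,1],[-474,-495,0,51,1],[-474,-495,0,51,1],[-474,-495,0,51,1],[-474,-495,0,51,1],[-474,-495,0,51,1],[-474,-495,0,51,1],[-474,-495,0,51,1],[-474,-495,0,51,1],[-474,-495,0,51,1],[-474,-495,0,51,1],[-474,-495,0,51,1],[-474,-495,0,51,1],[-474,-495,0,51,1],[-474,-495,0,51,1],[-474,-495,0,51,1],[-474,-495,0,51,1],[-474,-495,0,51,1]]'
cat >> h.py <<'E'
def to(x,y,z,psi):
    s=readout.observe();R=Rn.from_rotvec(s["ee_rot"]).as_matrix();d=np.array([x,y,z])-s["tcp_pos"]*1000
    yaw=np.degrees(np.arctan2(R[1,1],R[0,1]));print("t",s["time_s"],"tcp",(s["tcp_pos"]*1000).round(1),"yaw",yaw.round(2),"shift",(R.T@d).round(1),"turn",round(yaw-psi,2),"tilt",R[:2,2].round(4),"j",s["joints"].round(2),"F",s["force"].round(1),s["gripper_width"].round(3))
E
python3 -c "
from h import *
to(483.6,-91.2,104,13.1)"
```

```text
time_s: 1.77
tcp_pos: [0.4824, -0.0904, 0.2307]
ee_rot: [-1.955, -2.457, 0.0]
force: [-0.2, 0.2, 0.4]
gripper_width: 0.998
gripper_force: 0.0Traceback (most recent call last):
  File "<string>", line 3, in <module>
    to(483.6,-91.2,104,13.1)
    ~~^^^^^^^^^^^^^^^^^^^^^^
  File "h.py", line 15, in to
    yaw=np.degrees(np.arctan2(R[1,1],R[0,1]));print("t",s["time_s"],"tcp",(s["tcp_pos"]*1000).round(1),"yaw",yaw.round(2),"shift",(R.T@d).round(1),"turn",round(yaw-psi,2),"tilt",R[:2,2].round(4),"j",s["joints"].round(2),"F",s["force"].round(1),s["gripper_width"].round(3))
                                                                                                                                                                                                                                                    ^^^^^^^^^^^^^^^^^^^^^^^^
AttributeError: 'float' object has no attribute 'round'
```

```bash
sed -i 's/s\["gripper_width"\].round(3)/s["gripper_width"]/' h.py; python3 -c "
from h import *
to(483.6,-91.2,105,13.1)"
```

```text
t 1.7667 tcp [482.4 -90.4 230.7] yaw 12.98 shift [ -1.3   1.1 125.7] turn -0.12 tilt [-0.0018  0.0012] j [-0.32  0.04 -0.31  1.23  0.    1.03] F [-0.2  0.2  0.4] 0.998250003033959
```

```bash
python3 -m crank '[[-1,1,30,0,1],[-1,1,65,0,1],[-1,1,95,0,0.6],[-1,1,115,0,0.5],[-1,1,125,0,0.4],[-1,1,125,0,0.4],[-1,1,125,0,0],[-1,1,125,0,0],[-1,1,125,0,0],[-1,1,125,0,0],[-1,1,125,0,0],[-1,1,125,0,0],[-1,1,125,0,0],[-1,1,125,0,0]]' 60; python3 -c "
from h import *
to(483.6,-91.2,105,13.1)"
```

```text
time_s: 2.93
tcp_pos: [0.4854, -0.0914, 0.1077]
ee_rot: [1.953, 2.458, 0.002]
force: [-1.0, 1.7, 6.4]
gripper_width: 0.135
gripper_force: 60.9
t 2.9333 tcp [485.4 -91.4 107.7] yaw 13.06 shift [ 0.6 -1.7  2.7] turn -0.04 tilt [ 0.0024 -0.0001] j [-0.32  0.15 -0.47  0.95  0.    1.03] F [-1.   1.7  6.4] 0.13502827621094998
```

```bash
python3 -m crank '[[0,0,-5,0,0],[0,0,-12,0,0],[0,0,-22,0,0],[0,0,-34,0,0],[0,0,-46,0,0],[0,0,-58,0,0],[0,0,-70,0,0],[0,0,-82,0,0],[0,0,-92,0,0],[0,0,-100,0,0],[0,0,-104,0,0],[0,0,-104,0,0],[0,0,-104,0,0],[0,0,-104,0,0]]' 80; python3 - <<'E'
from h import *
to(483.6,-91.2,105,13.1)
for n in("scene","top"):
    p,d=imaging.snapshot(n);np.savez(n+"1.npz",p=p,d=d);cv2.imwrite(f"pics/{n}1.png",cv2.resize(p[150:400,300:560] if n=="scene" else p[130:340,330:560],None,fx=2,fy=2)[:,:,::-1])
E
```

```text
time_s: 4.1
tcp_pos: [0.4838, -0.091, 0.2096]
ee_rot: [-1.954, -2.459, 0.001]
force: [0.2, -0.7, -3.5]
gripper_width: 0.132
gripper_force: 77.9
t 4.1 tcp [483.8 -91.  209.6] yaw 13.06 shift [-2.000e-01 -1.000e-01  1.046e+02] turn -0.04 tilt [-0.0014  0.0005] j [-0.32  0.06 -0.34  1.18 -0.    1.03] F [ 0.2 -0.7 -3.5] 0.1319117421262297
```

View pics/scene1.png

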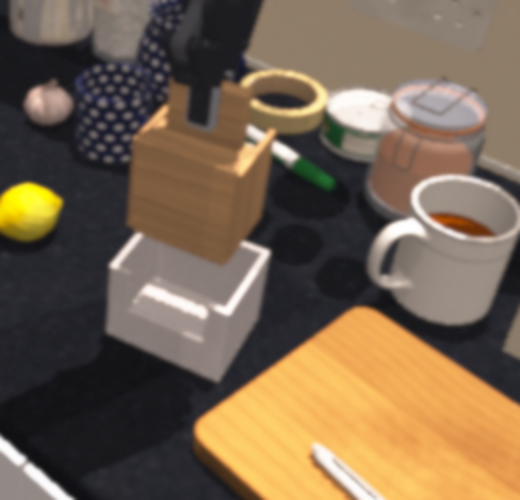

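The tray hangs upright and clear, its foot (crop px ~200,250) above the open white sleeve. I'll turn it half round now.

```bash
python3 -m crank '[[0,0,-4,-2,0],[0,0,-8,-6,0],[0,0,-10,-11,0],[0,0,-10,-17,0],[0,0,-10,-23,0],[0,0,-10,-29,0],[0,0,-10,-35,0],[0,0,-10,-41,0],[0,0,-10,-47,0],[0,0,-10,-53,0],[0,0,-10,-59,0],[0,0,-10,-65,0],[0,0,-10,-71,0],[0,0,-10,-77,0],[0,0,-10,-83,0],[0,0,-10,-87,0],[0,0,-10,-90,0]]'; python3 -m crank '[[0,0,0,-2,0],[0,0,0,-6,0],[0,0,0,-11,0],[0,0,0,-17,0],[0,0,0,-23,0],[0,0,0,-29,0],[0,0,0,-35,0],[0,0,0,-41,0],[0,0,0,-47,0],[0,0,0,-53,0],[0,0,0,-59,0],[0,0,0,-65,0],[0,0,0,-71,0],[0,0,0,-77,0],[0,0,0,-83,0],[0,0,0,-87,0],[0,0,0,-90,0],[0,0,0,-90,0],[0,0,0,-90,0],[0,0,0,-90,0]]'; python3 - <<'E'
from h import *
to(482.6,-91.6,105,193.1)
for n in("scene","top"):
    p,d=imaging.snapshot(n);np.savez(n+"2.npz",p=p,d=d);P=cloud(n,d);c=p.astype(int)
    cv2.imwrite(f"pics/{n}2.png",p[:,:,::-1])
    near=(d>0)&(np.hypot(P[...,0]-.4826,P[...,1]+.0916)<.075);wood=(c[...,0]-c[...,2]>35)
    for lo,hi in((.13,.2),(.135,.165),(.195,.225)):
        m=near&wood&(P[...,2]>lo)&(P[...,2]<hi);Q=P[m];print(n,lo,len(Q),rect(Q),Q.mean(0).round(4))
    Q=P[near&wood&(P[...,2]>.06)];print("lowest wood",np.percentile(Q[:,2],1).round(4))
E
```

```text
time_s: 5.62
tcp_pos: [0.4839, -0.0911, 0.2196]
ee_rot: [0.362, -3.119, -0.001]
force: [0.4, -0.2, -2.0]
gripper_width: 0.129
gripper_force: 78.0
time_s: 7.28
tcp_pos: [0.4841, -0.0912, 0.22]
ee_rot: [2.458, -1.956, -0.001]
force: [-0.7, -0.4, -1.8]
gripper_width: 0.128
gripper_force: 77.9
t 7.2833 tcp [484.1 -91.2 220. ] yaw -167.01 shift [1.00e-01 1.50e+00 1.15e+02] turn -360.11 tilt [-0.0006  0.0002] j [-0.32  0.05 -0.32  1.2  -0.   -2.11] F [-0.7 -0.4 -1.8] 0.1281028389618441
scene 0.13 1668 (array([483.3, -91.2]), array([67.6, 83.8]), np.float32(12.78)) [ 0.4675 -0.1026  0.1612]
scene 0.135 844 (array([483.2, -91. ]), array([67. , 83.8]), np.float32(13.2)) [ 0.4633 -0.1035  0.147 ]
scene 0.195 1151 (array([483.7, -90.2]), array([68.9, 84.7]), np.float32(13.33)) [ 0.4815 -0.097   0.2069]
lowest wood 0.1209
top 0.13 355 (array([461.9, -68.6]), array([44.6, 89.6]), np.float32(-30.57)) [ 0.4667 -0.0592  0.1655]
top 0.135 194 (array([461.9, -68.7]), array([44.4, 89.5]), np.float32(-30.54)) [ 0.4639 -0.0671  0.1507]
top 0.195 909 (array([479.7, -71.9]), array([49.6, 64.3]), np.float32(-77.24)) [ 0.4902 -0.0614  0.207 ]
lowest wood 0.1408
```

View pics/scene2.png

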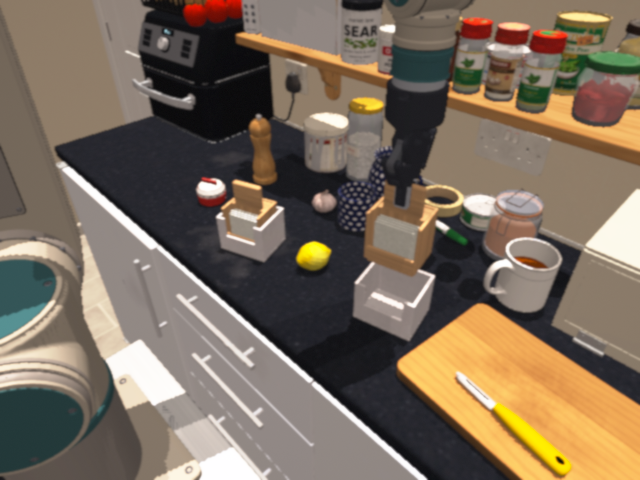

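View pics/top2.png

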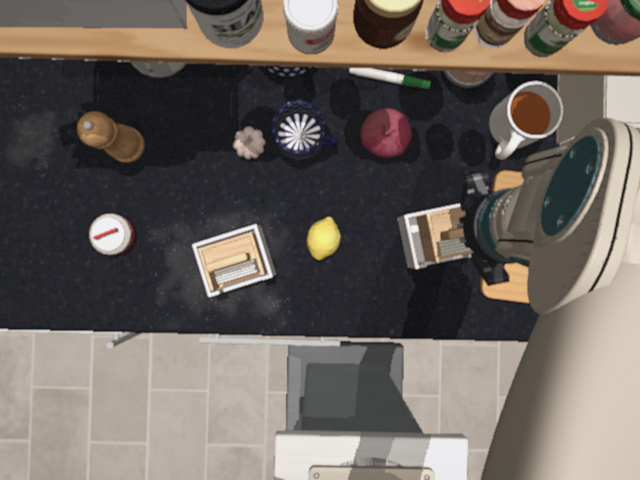

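Both views: the tray now faces the robot, with the packets (scene px 395,240) on the front side above the sleeve (px 393,297). I shift it 1 mm each way and lower it.

```bash
python3 -m crank '[[1,1,4,0,0],[1,1,12,0,0],[1,1,22,0,0],[1,1,30,0,0],[1,1,36,0,0],[1,1,41,0,0],[1,1,46,0,0],[1,1,51,0,0],[1,1,56,0,0],[1,1,56,0,0]]'; python3 -c "
from h import *
to(483,-92,108,-166.9)"
```

```text
time_s: 8.22
tcp_pos: [0.4829, -0.0922, 0.1632]
ee_rot: [2.459, -1.954, -0.003]
force: [-0.2, 0.2, -4.0]
gripper_width: 0.129
gripper_force: 77.9
t 8.2167 tcp [482.9 -92.2 163.2] yaw -166.94 shift [-0.1 -0.3 55.2] turn -0.04 tilt [-0.0017  0.0005] j [-0.32  0.09 -0.4   1.08 -0.   -2.12] F [-0.2  0.2 -4. ] 0.1287461410715192
```

```bash
python3 -m crank '[[0,0,4,0,0],[0,0,10,0,0],[0,0,16,0,0],[0,0,22,0,0],[0,0,28,0,0],[0,0,34,0,0],[0,0,39,0,0],[0,0,43,0,0],[0,0,46,0,0],[0,0,48,0,0],[0,0,50,0,0],[0,0,51,0,0],[0,0,51,0,0],[0,0,51,0,0]]'; python3 -c "
from h import *
to(483,-92,107.5,-166.9)"
```

```text
time_s: 9.38
tcp_pos: [0.4837, -0.0925, 0.1135]
ee_rot: [-2.46, 1.954, -0.0]
force: [-0.6, -0.1, -2.6]
gripper_width: 0.128
gripper_force: 78.1
t 9.3833 tcp [483.7 -92.5 113.5] yaw -166.94 shift [-0.6  0.6  6. ] turn -0.04 tilt [ 0.0003 -0.0001] j [-0.32  0.14 -0.46  0.97 -0.   -2.12] F [-0.6 -0.1 -2.6] 0.12834964055710643
```

```bash
python3 -m crank '[[0,0,1,0,0],[0,0,2,0,0],[0,0,3,0,0],[0,0,4,0,0],[0,0,5,0,0],[0,0,6,0,0],[0,0,6,0,0],[0,0,6,0,0]]'; python3 -c "
from h import *
to(483,-92,107.5,-166.9)"
```

```text
time_s: 10.05
tcp_pos: [0.4838, -0.0925, 0.1078]
ee_rot: [-2.46, 1.954, -0.001]
force: [-0.1, 0.8, 1.7]
gripper_width: 0.128
gripper_force: 78.5
t 10.05 tcp [483.8 -92.5 107.8] yaw -166.94 shift [-0.7  0.7  0.3] turn -0.04 tilt [ 0.0004 -0.0002] j [-0.32  0.15 -0.47  0.96 -0.   -2.12] F [-0.1  0.8  1.7] 0.1282274372224148
```

```bash
python3 -m crank '[[0,0,0.5,0,0],[0,0,1,0,0],[0,0,1.5,0,0],[0,0,1.5,0,0],[0,0,1.5,0,0]]'; python3 -c "
from h import *
to(483,-92,107.5,-166.9)"
```

```text
time_s: 10.47
tcp_pos: [0.4842, -0.0925, 0.1077]
ee_rot: [-2.459, 1.954, -0.002]
force: [-2.3, 1.1, 11.2]
gripper_width: 0.126
gripper_force: 80.3
t 10.4667 tcp [484.2 -92.5 107.7] yaw -166.94 shift [-0.7  1.   0.2] turn -0.04 tilt [ 0.0012 -0.0003] j [-0.32  0.15 -0.47  0.95  0.   -2.12] F [-2.3  1.1 11.2] 0.12608385116866505
```

It is on the floor: z has stopped at the original 107.7 mm and the force is rising. Relax, release and retreat.

```bash
python3 -m crank '[[0,0,-1.5,0,0],[0,0,-1.5,0,0],[0,0,-1.5,0,0.3],[0,0,-1.5,0,0.5],[0,0,-1.5,0,0.5],[0,0,-1.5,0,0.5],[0,0,-1.5,0,0.5],[0,0,-1.5,0,0.5],[0,0,-6,0,0.5],[0,0,-20,0,0.5],[0,0,-40,0,0.5],[0,0,-70,0,0.5],[0,0,-100,0,0.5],[0,0,-130,0,0.5],[40,0,-140,0,0.5],[80,0,-140,0,0.5],[120,0,-140,0,0.5],[150,0,-140,0,0.5],[150,0,-140,0,0.5],[150,0,-140,0,0.5]]' ; python3 - <<'E'
from h import *
to(483,-92,107.5,-166.9)
for n in("top","scene"):
    p,d=imaging.snapshot(n);P=cloud(n,d);c=p.astype(int)
    cv2.imwrite(f"pics/{n}3.png",p[:,:,::-1])
    near=(d>0)&(np.hypot(P[...,0]-.4826,P[...,1]+.0916)<.09);w=(c.max(-1)-c.min(-1)<25)
    for nm,m in(("handle",near&(P[...,2]>.134)&(P[...,2]<.16)),("cover",near&~w&(P[...,2]>.088)&(P[...,2]<.105))):
        k,l,s,_=cv2.connectedComponentsWithStats(m.astype(np.uint8));Q=P[l==1+s[1:,4].argmax()];print(n,nm,rect(Q),Q[:,:2].mean(0).round(4),np.median(Q[:,2]))
E
```

```text
time_s: 12.13
tcp_pos: [0.5175, -0.2399, 0.2458]
ee_rot: [-2.457, 1.957, 0.001]
force: [0.2, 0.2, -0.1]
gripper_width: 0.497
gripper_force: 0.0
t 12.1333 tcp [ 517.5 -239.9  245.8] yaw -167.09 shift [-151.8    0.6  138.3] turn -0.19 tilt [-0.0002  0.0004] j [-0.55  0.17 -0.13  1.27  0.   -2.34] F [ 0.2  0.2 -0.1] 0.4970004676308272
top handle (array([484.3, -90.3]), array([12., 60.]), np.float32(13.03)) [ 0.4842 -0.0895] 0.1419148040001783
top cover (array([484.9, -90. ]), array([64.9, 84.5]), np.float32(13.34)) [ 0.4984 -0.0814] 0.09495604394859236
scene handle (array([483.3, -92.6]), array([14. , 58.9]), np.float32(14.15)) [ 0.4818 -0.094 ] 0.14081895839238812
scene cover (array([483.5, -91.7]), array([67.1, 84.8]), np.float32(13.13)) [ 0.4838 -0.0997] 0.09505017347485206
```

View pics/scene3.png

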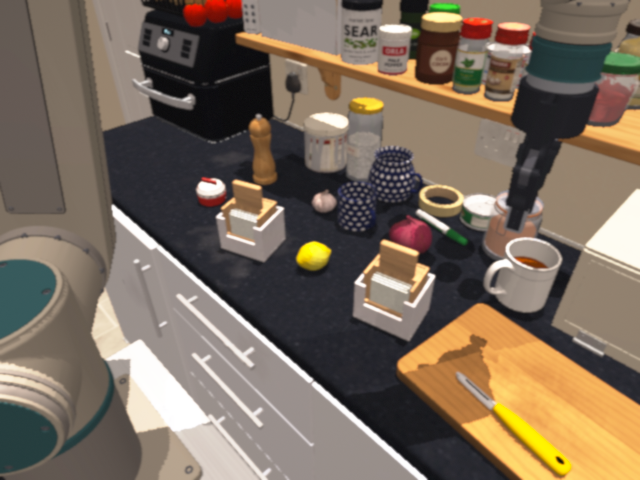

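The picture shows the tray (px 393,285) fully down with its packets in the cut-out. The handle top is at 142 mm, as at the start. The spare tray (px 250,220) has not been touched, and the arm is clear.

```bash
python3 -c "
from bench import order
print(order.finish_job())"
```

```text
the job is handed in; nothing more can be done
None
```

I turned the right-hand tray round and lowered it fully into its own sleeve, with the tea packets showing in the cut-out; the other tray was left alone, and the job was handed in at about 12 s of the 42 s allowed.

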